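# Turn the spice carousel to the red jar

### The arm

A 6-joint arm with a two-finger parallel gripper is mounted at the origin on a cart in front of the work surface, level with it; the furniture and walls round the work are solid. World frame = base frame: x ahead of the robot, y to its left, z up, the work surface at z = 0. Lengths are in m, angles in rad, forces in N, time in s.
With the tool pointing down it reaches from about 0.35 to 0.95 m from the base axis. Payload 17.4 kg.
Tool frame: the origin (TCP) lies midway between the tips of the shut fingers; the grasp point (between the pads) lies 19 mm behind it; z points along the fingers, y is the line along which they close (so a half turn about z gives the same grasp; the last joint's range is limited). The gripper opens to 93 mm and grips with 3 to 60 N. Pads are 15 mm wide; open, the fingers measure 128 mm over their backs; the gripper's body (75 mm by 188 mm) begins 65 mm behind the grasp point.
Start: joints at [-1.22, 0.116, 1.442, -0, 1.584, -0.038], TCP at [0.256, -0.625, 0.219] pointing down, gripper open.
Joint ranges: [-2.83, 2.83], [-0.83, 2.19], [0.07, 2.5], [-1.14, 4.28], [0.01, 3], [-2.97, 2.97]. Speed limits (rad/s): [1.89, 1.89, 2.22, 3.14, 3.14, 3.14].

### API

Orientations are given as a unit quaternion [w, x, y, z].
In Python, from station import robot gives the robot as it stands.
- The arm moves only by the tool carry_out, never from a script. Its argument "plan" is a list of rows, each a list of 4 numbers: the shift along the world's x, y, z in mm, then the turn about the world's z in rad. A call has 1 to 20 rows; each row shifts and turns the commanded pose from where the row before left it; what a row does not reach is not made up. A row lasts 1/8 s, in which the tool goes at most 62.5 mm and 10.7 degrees, less where a joint would pass 70% of its speed; a pose out of reach is approached as far as the arm can. A call with a gripper value outside its range is refused whole. "gripper" is the opening, from 0 (shut) to 1 (fully open), set as the call begins (left out, the last holds). The fingers move at their own pace and stop on an object; the grip force is fixed at half the most. Time passes only in rows, so rows that do not move let the fingers close. It gives the time, the measured TCP pose, the force, the opening and the grip force at its end, in the units of the state.
- robot.sense(): the state, without advancing time (a new reading comes with each control period).
- robot.read_camera(name): name is "scene" or "top" or "wrist"; returns a dict with "pixels" (420x560x3 uint8, red, green, blue), "range_z" (420x560 float32, m along the optical axis (not along the pixel's ray), 0 where there is no reading), "intrinsics" (3x3 intrinsics, pixels), "world_to_cam" (4x4, takes a point from world to camera coordinates). Camera axes: x right, y up, looking along -z (the intrinsics and any distortion apply to the point x, -y, -z); pixel columns grow to the right and rows downward; lengths in m; the calibration is good to about 2 mm. A picture is of the moment at which its call begins.
- robot.finish_job(): hands the job in; it is judged then, once.
The state is a dict: "t": time; "qpos": joint angles; "joint_velocities": joint speeds; "joint_torque": joint torques, N m; "position": TCP position; "tcp_rot": TCP orientation; "wrist_force": force on the tool from outside, world axes, zero at the start; "wrist_torque": the same for the moment, N m; "finger_gap": opening from 0.0 (shut) to 1.0 (fully open); "grasp_force": force on a finger pad.
Only numpy, scipy, OpenCV 4.12 (cv2) and the standard library are available. Lean on these libraries where they do the work, as an engineer would, in place of code of your own. Each camera call takes 0.05 s, during which the arm holds its last target. There are 200 camera calls.

### The job

Turn the spice turntable by gently pushing its rim or the wooden pegs on it with the fingertips, until the jar of red spice (green label, green spot on the lid) stands in line with the brass arrow at the front of the base. Push only: do not take hold of or lift anything, and do not touch the jars. Leave the cup, the glass and the honey jar where they are.

Things in the scene. Friction and masses are not known exactly. Their poses are not given: they have to be found in the camera images.
- carousel_base: fixed dark steel base under the turntable. Origin on the work surface on the turntable's vertical axis. A flat brass arrow (4 mm thick, top at 7 mm height, 37 mm wide at its head) lies along the base's -x axis and sticks out past the disc to 160 mm from the axis, roughly towards the robot: it marks the front.
- front_place (a point): point fixed to the base, 50 mm from the axis along the arrow (base -x), at the height of the disc's top: the red jar's foot belongs here
- arrow_tip (a point): tip of the brass arrow, 160 mm from the axis, 7 mm above the work surface
- turntable: round wooden disc, 236 mm across; origin on its vertical axis at its underside, 10 mm above the work surface (top face at 24 mm). Its yaw is the turn, positive counter-clockwise from above; it turns either way (stops only after two turns), light friction (0.12 N m), stays where left, 0.6 kg. Pegs and jars turn with it. Four jar places, 90 degrees apart, 50 mm from the axis, in collars 58 mm wide.
- peg0 (a point): centre of the top of a dark round wooden peg, 14 mm across, upright on the disc's rim, 105 mm from the axis; top 79 mm above the work surface, shaft 48 mm high above a 20 mm wide foot. The four pegs are 90 degrees apart, each midway between two jar places; the nearest jar's wall is 53 mm from the peg's centre. Made to be pushed sideways, round the axis.
- peg1 (a point): the next peg counter-clockwise, same description as peg0
- peg2 (a point): the next peg counter-clockwise, same description as peg0
- peg3 (a point): the next peg counter-clockwise, same description as peg0
- red_jar: loose glass spice jar with red powder, green label and a white lid with a green spot; 47 mm across, 98 mm high; origin at the centre of its foot. Stands in one of the four places on the disc, top 122 mm above the work surface
- green_jar: loose spice jar with pale green powder, white and blue label and a dark blue spot on the white lid; 47 x 98 mm; origin at its foot; on the disc
- dark_jar: loose spice jar with black pepper, black label and a black spot on the white lid; 47 x 98 mm; origin at its foot; on the disc
- dark_jar_2: a second jar just like dark_jar, in another place on the disc
- cup: loose white espresso cup, 62 x 80 x 56 mm, beside the turntable; origin under its middle
- glass: loose clear tumbler, 80 mm across, 100 mm high, beside the turntable; origin under its middle
- honey: loose honey jar, 66 x 72 mm, 102 mm high, behind the turntable; origin under its middle
Not all that is in view belongs to the job. What is shaped like the red_jar but turquoise is not meant.

How it is judged:
At the end, for the whole second after the job is handed in: The red jar stands upright in its place on the disc, its foot within 12 mm (about 14 degrees of turn) of the front place in line with the brass arrow, and at rest; the other three jars are still in their places on the disc (horizontal distance between red_jar and front_place below 0.012 m and height (world z) of red_jar below 0.03 m and angle between red_jar's own z axis and vertical below 0.1 rad and horizontal distance between each of green_jar, dark_jar, dark_jar_2 and carousel_base below 0.06 m and linear speed of red_jar below 0.01 m/s and angular speed of turntable below 0.05 rad/s); the robot touches nothing.
It fails at once if a jar is lifted out of its collar or tipped (height (world z) of any of red_jar, green_jar, dark_jar, dark_jar_2 above 0.032 m or angle between any of red_jar, green_jar, dark_jar, dark_jar_2's own z axis and vertical above 0.25 rad).
It fails at once if the robot touches a jar (more than 1 N) (contact force between any of the fingers, the arm and red_jar above 1 N or contact force between any of the fingers, the arm and green_jar above 1 N or contact force between any of the fingers, the arm and dark_jar above 1 N or contact force between any of the fingers, the arm and dark_jar_2 above 1 N).
It fails at once if the turntable is pushed or squeezed with more than 15 N (not gently, or gripped) (contact force between any of the fingers, the arm and turntable above 15 N).
It fails at once if the cup, the glass or the honey jar is moved by more than 15 mm (distance of any of cup, glass, honey from where it was at the start of the episode above 0.015 m).
It also fails if it takes over 48 s, if anything falls off the work surface, if the arm or the gripper's body presses on something with over 40 N, if the wrist force passes 120 N, or if a joint passes its speed limit or range.

## Working session

There is one attempt and no reset: what is moved stays moved. The work goes in short steps, Python scripts to look and compute and a tool call to move; the robot and the scene stay as the last step left them, time stands still between calls to the robot, and variables do not carry over. Pictures are saved under pics/ and viewed, at most 10 in all, crops included, and the job is handed in when it is done.

Besides the shell and the picture viewer there is one more tool, called after "Call:" by a JSON object that holds its "op" and its "data". carry_out: Moves the arm, as the interface text tells. Its arguments: {"type":"object","properties":{"plan":{"type":"array","items":{"type":"array","items":{"type":"number"}}},"gripper":{"type":"number"}},"required":["plan"]}

```bash
mkdir -p pics; cat > h.py <<'E'
import numpy as np,cv2
from station import robot
def cam(n,save=None):
    c=robot.read_camera(n); 
    if save: cv2.imwrite('pics/'+save,cv2.cvtColor(c['pixels'],cv2.COLOR_RGB2BGR))
    return c
def plane(c,u,v,z):
    K=c['intrinsics'];T=np.linalg.inv(c['world_to_cam'])
    d=np.linalg.inv(K)@[u,v,1]; d=T[:3,:3]@[d[0],-d[1],-d[2]]; o=T[:3,3]
    return o+d*(z-o[2])/d[2]
def depth(c,u,v):
    K=c['intrinsics'];T=np.linalg.inv(c['world_to_cam']);r=c['range_z'][int(v),int(u)]
    d=np.linalg.inv(K)@[u,v,1]*r; return T[:3,:3]@[d[0],-d[1],-d[2]]+T[:3,3]
E
python3 - <<'E'
from h import *
a=cam('top','top.png');b=cam('scene','scene.png')
print(robot.sense()['t'],np.linalg.inv(a['world_to_cam'])[:3,3])
E
```

```text
0.1 [0.46635451 0.0349303  1.15691494]
```

View pics/top.png

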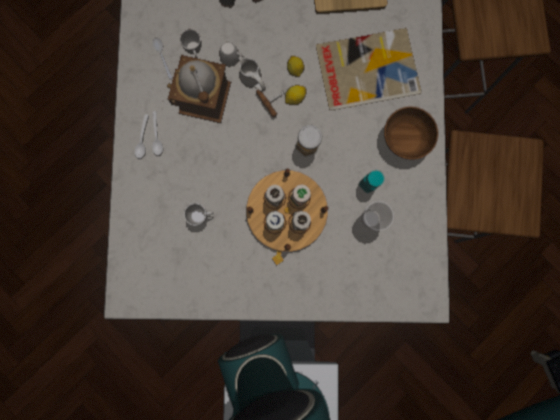

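View pics/scene.png

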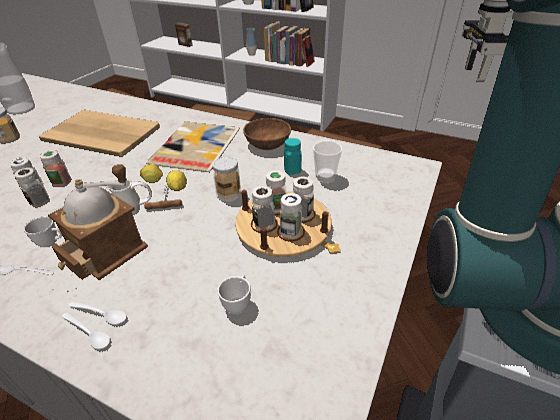

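Candidates for the red jar: lid at top (302,194), with a green spot. The other lids are (275,196), (275,221) and (302,221). Outside the turntable are the turquoise decoy at (373,181) and a jar on the counter at scene (53,168). I'll check this with a close crop and measure.

```bash
python3 - <<'E'
from h import *
a=cam('top');b=cam('scene')
bgr=lambda c:cv2.cvtColor(c['pixels'],cv2.COLOR_RGB2BGR)
A=cv2.resize(bgr(a)[160:270,235:340],None,fx=4,fy=4,interpolation=2)
B=cv2.resize(bgr(b)[165:265,225:345],None,fx=3.6,fy=4.4,interpolation=2)[:440]
if B.shape[0]!=A.shape[0]: B=cv2.resize(B,(B.shape[1]*1,A.shape[0]))
im=np.hstack([A,B]);im=im[:, :800];cv2.imwrite('pics/crop.png',im);print(im.shape)
for n,u,v,z in [('peg',287,173,.079),('peg',323,210,.079),('peg',288,247,.079),('peg',250,211,.079),('g',302,193,.122),('j',275,196,.122),('j',275,221,.122),('j',302,221,.122),('tip',278,264,.007),('glass',378,215,.1),('cup',196,215,.056),('honey',309,138,.102),('turq',375,180,.1)]:
    print(n,plane(a,u,v,z).round(3),depth(a,u,v).round(3))
# disc via wooden mask
h=cv2.cvtColor(a['pixels'],cv2.COLOR_RGB2HSV)
m=((h[...,0]>8)&(h[...,0]<25)&(h[...,1]>90)&(h[...,2]>90)).astype(np.uint8)
m[:160]=0;m[270:]=0;m[:,:235]=0;m[:,340:]=0
n,l,s,cn=cv2.connectedComponentsWithStats(m)
for i in range(1,n):
    if s[i,4]>15:
        p=np.argwhere(l==i)[:,::-1].astype(np.float32); hu=cv2.convexHull(p);print(s[i],cn[i],cv2.fitEllipse(hu) if len(hu)>5 else '')
E
```

```text
(440, 800, 3)
peg [ 0.681 -0.005  0.079] [ 0.681 -0.005  0.079]
peg [ 0.58  -0.105  0.079] [ 0.582 -0.107  0.059]
peg [ 0.478 -0.01   0.079] [ 0.478 -0.01   0.077]
peg [0.574 0.094 0.079] [0.575 0.094 0.077]
g [ 0.62  -0.044  0.122] [ 0.62  -0.044  0.121]
j [0.611 0.027 0.122] [0.611 0.027 0.122]
j [0.545 0.026 0.122] [0.545 0.026 0.12 ]
j [ 0.546 -0.044  0.122] [ 0.546 -0.044  0.123]
tip [0.43  0.015 0.007] [0.43  0.015 0.006]
glass [ 0.567 -0.25   0.1  ] [ 0.575 -0.273  0.013]
cup [0.563 0.245 0.056] [0.568 0.255 0.002]
honey [ 0.774 -0.063  0.102] [ 0.773 -0.063  0.105]
turq [ 0.662 -0.242  0.1  ] [ 0.662 -0.243  0.098]
[ 247  170   80   95 3222] [286.4751707  211.61328367] ((285.20477294921875, 215.3591766357422), (78.6464614868164, 93.94002532958984), 11.839941024780273)
```

View pics/crop.png

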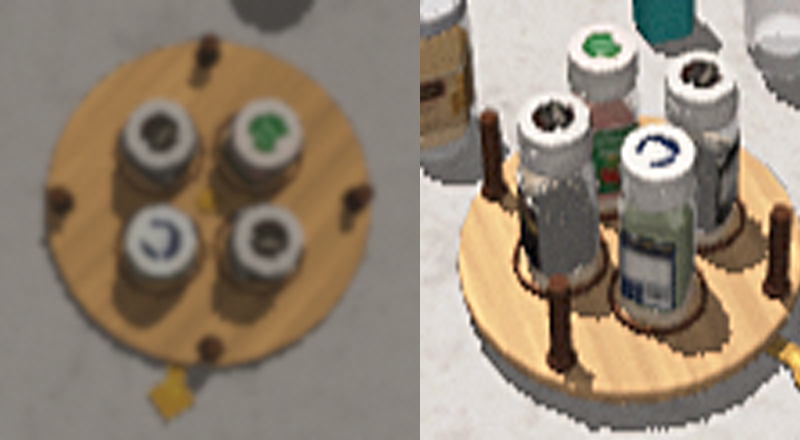

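The green-spot lid at (302,193) sits on the jar with red powder and a green label, so that is the target. The arrow head is at about (278,259). Next I'll get the arrow direction and the tool's yaw.

```bash
python3 - <<'E'
from h import *
from scipy.spatial.transform import Rotation as R
a=cam('top')
h=cv2.cvtColor(a['pixels'],cv2.COLOR_RGB2HSV)
sub=h[250:272,265:292]
m=(sub[...,1]>140)&(sub[...,2]>90); p=np.argwhere(m)
print(len(p)); 
c=np.array([.578,-.0065])
W=np.array([plane(a,u+265,v+250,.007)[:2] for v,u in p])-c
W=W[np.hypot(*W.T)>.121]; r=np.hypot(*W.T); an=np.degrees(np.arctan2(W[:,1],W[:,0]))%360
print(r.min(),r.max(),an.min(),an.max(),an.mean(),an[r>.14].mean())
for u,v in [(287,172),(323,209),(288,247),(250,210)]:
    q=plane(a,u,v,.079)[:2]-c;print('peg',np.degrees(np.arctan2(q[1],q[0])),np.hypot(*q))
s=robot.sense();w,x,y,z=s['tcp_rot'];print(s['t'],s['position'],R.from_quat([x,y,z,w]).as_matrix().round(3),s['qpos'])
E
```

```text
77
0.12100598852697285 0.14788961932947506 164.69267116314205 175.83317947852814 170.25208971366638 170.38446741355824
peg 0.7578214632090131 0.10586809371967051
peg -87.06220391519444 0.09836802088274887
peg -177.79840327267718 0.09991835714573434
peg 90.52264051453331 0.10096025405515045
0.25 [ 0.25581813 -0.62454505  0.21828404] [[ 0.925  0.379 -0.   ]
 [ 0.379 -0.925  0.001]
 [-0.    -0.001 -1.   ]] [-1.21980246e+00  1.16242888e-01  1.44191916e+00 -5.56843820e-05
  1.58399212e+00 -3.77773828e-02]
```

Call:
{"op": "carry_out", "data": {"gripper": 0, "plan": [[19.5,28.5,0,0.168],[19.5,28.5,0,0.168],[19.5,28.5,0,0.168],[19.5,28.5,0,0.168],[19.5,28.5,0,0.168],[19.5,28.5,0,0.168],[19.5,28.5,0,0.168],[19.5,28.5,0,0.168],[19.5,28.5,0,0.168],[19.5,28.5,0,0.168],[19.5,28.5,0,0.168],[19.5,28.5,0,0.168],[19.5,28.5,0,0.168],[19.5,28.5,0,0.168],[19.5,28.5,0,0.168],[19.5,28.5,0,0.168],[19.5,28.5,0,0.168],[19.5,28.5,0,0.168]]}}

```text
t: 2.5
position: [0.6074, -0.1106, 0.2186]
tcp_rot: [-0.0, -0.138, 0.99, -0.0]
wrist_force: [0.5, 0.1, -0.0]
finger_gap: 0.007
grasp_force: 0.0
```

Call:
{"op": "carry_out", "data": {"plan": [[0,0,0,0],[0,0,0,0]]}}

```text
t: 2.75
position: [0.6066, -0.1119, 0.2185]
tcp_rot: [-0.0, -0.134, 0.991, -0.0]
wrist_force: [0.1, -0.4, -0.2]
finger_gap: 0.006
grasp_force: 0.0
```

```bash
python3 - <<'E'
from h import *
a=cam('wrist','w1.png')
from scipy.spatial.transform import Rotation as R
s=robot.sense();w,x,y,z=s['tcp_rot'];print(s['t'],s['position'],R.from_quat([x,y,z,w]).as_matrix().round(3),s['qpos'])
P=lambda p:(lambda q:(lambda k:k[:2]/k[2])(a['intrinsics']@[q[0],-q[1],-q[2]]))((a['world_to_cam']@[*p,1])[:3])
print('peg271 expected',P([.578+.105*np.cos(np.radians(271.6)),-.0065+.105*np.sin(np.radians(271.6)),.079]), 'centre',P([.578,-.0065,.024]))
E
```

```text
2.8 [ 0.60653378 -0.11218274  0.21862917] [[-0.964 -0.266 -0.   ]
 [-0.266  0.964 -0.   ]
 [ 0.    -0.    -1.   ]] [-2.24144180e-01 -1.00601165e-02  1.57262378e+00 -2.01598424e-04
  1.57912264e+00 -2.06412958e+00]
peg271 expected [293.91201228 174.04440817] centre [391.5796933  190.70304806]
```

View pics/w1.png

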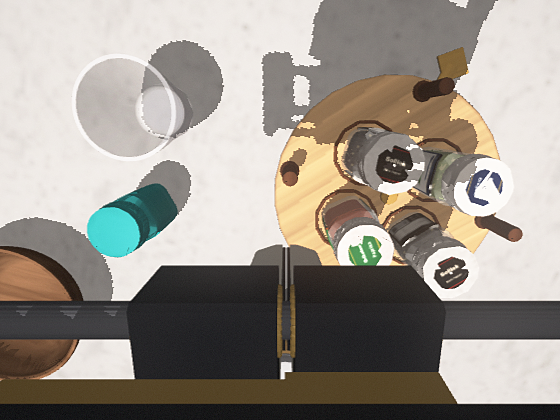

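The peg is at (290,177), within 4 px of the prediction. The red jar's lid at (362,250) is clear of the fingertips. I'll descend and work out the arc rows.

Call:
{"op": "carry_out", "data": {"plan": [[0,0,-30,0],[0,0,-40,0],[0,0,-40,0],[0,0,-30,0],[0,0,-15,0],[0,0,-5,0],[0,0,0,0]]}}

```text
t: 3.68
position: [0.6072, -0.1119, 0.0595]
tcp_rot: [0.0, -0.135, 0.991, -0.0]
wrist_force: [0.3, 0.2, -0.1]
finger_gap: 0.002
grasp_force: 0.0
```

```bash
python3 - <<'E'
import numpy as np
th=[285,284,283,282,281,280,279,278,276,274,271]+list(range(267,135,-4))
p=110*np.c_[np.cos(np.radians(th)),np.sin(np.radians(th))]
for t,d,e in zip(th[1:],np.diff(p,axis=0).round(1),np.diff(np.radians(th)).round(3)): print(t,[*map(float,d),0,float(e)])
E
```

```text
284 [-1.9, -0.5, 0, -0.017]
283 [-1.9, -0.4, 0, -0.017]
282 [-1.9, -0.4, 0, -0.017]
281 [-1.9, -0.4, 0, -0.017]
280 [-1.9, -0.3, 0, -0.017]
279 [-1.9, -0.3, 0, -0.017]
278 [-1.9, -0.3, 0, -0.017]
276 [-3.8, -0.5, 0, -0.035]
274 [-3.8, -0.3, 0, -0.035]
271 [-5.8, -0.3, 0, -0.052]
267 [-7.7, 0.1, 0, -0.07]
263 [-7.6, 0.7, 0, -0.07]
259 [-7.6, 1.2, 0, -0.07]
255 [-7.5, 1.7, 0, -0.07]
251 [-7.3, 2.2, 0, -0.07]
247 [-7.2, 2.8, 0, -0.07]
243 [-7.0, 3.2, 0, -0.07]
239 [-6.7, 3.7, 0, -0.07]
235 [-6.4, 4.2, 0, -0.07]
231 [-6.1, 4.6, 0, -0.07]
227 [-5.8, 5.0, 0, -0.07]
223 [-5.4, 5.4, 0, -0.07]
219 [-5.0, 5.8, 0, -0.07]
215 [-4.6, 6.1, 0, -0.07]
211 [-4.2, 6.4, 0, -0.07]
207 [-3.7, 6.7, 0, -0.07]
203 [-3.2, 7.0, 0, -0.07]
199 [-2.8, 7.2, 0, -0.07]
195 [-2.2, 7.3, 0, -0.07]
191 [-1.7, 7.5, 0, -0.07]
187 [-1.2, 7.6, 0, -0.07]
183 [-0.7, 7.6, 0, -0.07]
179 [-0.1, 7.7, 0, -0.07]
175 [0.4, 7.7, 0, -0.07]
171 [0.9, 7.6, 0, -0.07]
167 [1.5, 7.5, 0, -0.07]
163 [2.0, 7.4, 0, -0.07]
159 [2.5, 7.3, 0, -0.07]
155 [3.0, 7.1, 0, -0.07]
151 [3.5, 6.8, 0, -0.07]
147 [4.0, 6.6, 0, -0.07]
143 [4.4, 6.3, 0, -0.07]
139 [4.8, 6.0, 0, -0.07]
```

Call:
{"op": "carry_out", "data": {"plan": [[-1.9,-0.5,0,-0.017],[-1.9,-0.4,0,-0.017],[-1.9,-0.4,0,-0.017],[-1.9,-0.4,0,-0.017],[-1.9,-0.3,0,-0.017],[-1.9,-0.3,0,-0.017],[-1.9,-0.3,0,-0.017],[-3.8,-0.5,0,-0.035],[-3.8,-0.3,0,-0.035],[-5.8,-0.3,0,-0.052],[-7.7,0.1,0,-0.07],[-7.6,0.7,0,-0.07],[-7.6,1.2,0,-0.07]]}}

```text
t: 5.3
position: [0.5568, -0.1133, 0.0586]
tcp_rot: [-0.0, 0.092, 0.996, 0.0]
wrist_force: [2.2, 0.9, -0.0]
finger_gap: 0.004
grasp_force: 0.8
```

```bash
python3 - <<'E'
from h import *
cam('top','t2.png');cam('scene','s2.png')
A=cv2.imread('pics/t2.png')[150:290,210:370];B=cv2.imread('pics/s2.png')[150:290,210:370]
cv2.imwrite('pics/c2.png',cv2.resize(np.hstack([A,B]),None,fx=2.5,fy=2.5,interpolation=2))
print(robot.sense()['wrist_force'])
E
```

```text
[ 0.05875692  0.17861139 -0.12909375]
```

View pics/c2.png

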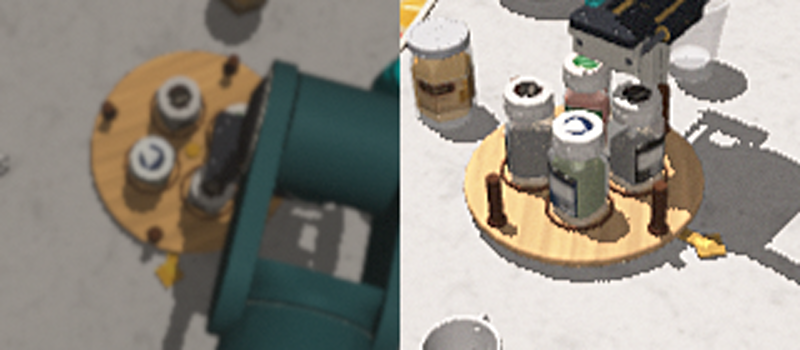

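The disc has turned about 20° clockwise with a push of about 2 N, and the gripper clears the lids. I'll continue the arc.

Call:
{"op": "carry_out", "data": {"plan": [[-3.7,0.8,0,-0.035],[-3.8,0.9,0,-0.035],[-7.3,2.2,0,-0.07],[-7.2,2.8,0,-0.07],[-7.0,3.2,0,-0.07],[-6.7,3.7,0,-0.07],[-6.4,4.2,0,-0.07],[-6.1,4.6,0,-0.07],[-5.8,5.0,0,-0.07],[-5.4,5.4,0,-0.07],[-5.0,5.8,0,-0.07],[-4.6,6.1,0,-0.07],[-4.2,6.4,0,-0.07],[-3.7,6.7,0,-0.07],[-3.2,7.0,0,-0.07],[-2.8,7.2,0,-0.07],[0,0,0,0]]}}

```text
t: 7.52
position: [0.4741, -0.0411, 0.0586]
tcp_rot: [-0.0, 0.577, 0.817, -0.0]
wrist_force: [0.4, -0.5, -0.2]
finger_gap: 0.005
grasp_force: 0.0
```

```bash
python3 - <<'E'
from h import *
cam('scene','s3.png');s=robot.sense();d=s['position'][:2]-np.array([.578,-.0065])
print(s['wrist_force'],np.hypot(*d),np.degrees(np.arctan2(d[1],d[0]))%360)
cv2.imwrite('pics/c3.png',cv2.resize(cv2.imread('pics/s3.png')[130:280,200:380],None,fx=3,fy=3,interpolation=2))
E
```

```text
[-0.84988604 -0.39970852 -0.38668961] 0.10944817584762088 198.55724626511304
```

View pics/c3.png

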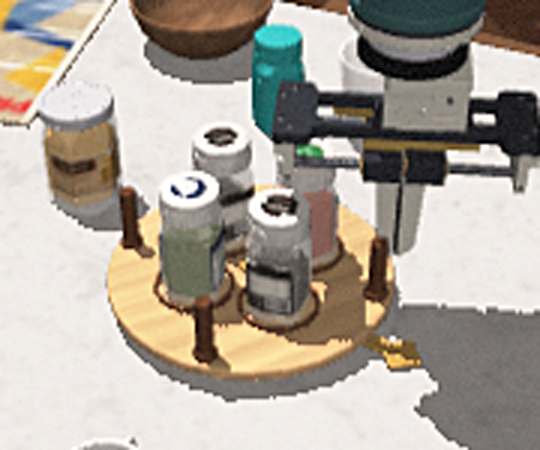

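The arm follows the arc cleanly and the jars are undisturbed. I'll continue to just short of the target.

Call:
{"op": "carry_out", "data": {"plan": [[-1.2,3.7,0,-0.035],[-1.0,3.6,0,-0.035],[-1.7,7.5,0,-0.07],[-1.2,7.6,0,-0.07],[-0.7,7.6,0,-0.07],[-0.1,7.7,0,-0.07],[0.4,7.7,0,-0.07],[0.9,7.6,0,-0.07],[1.5,7.5,0,-0.07],[2.0,7.4,0,-0.07],[2.5,7.3,0,-0.07],[3.0,7.1,0,-0.07],[3.5,6.8,0,-0.07],[4.0,6.6,0,-0.07],[4.4,6.3,0,-0.07],[2.4,3.0,0,-0.035],[0,0,0,0]]}}

```text
t: 9.7
position: [0.4932, 0.0635, 0.0585]
tcp_rot: [-0.0, 0.901, 0.434, -0.0]
wrist_force: [-0.2, 0.2, 0.7]
finger_gap: 0.008
grasp_force: 0.0
```

```bash
python3 - <<'E'
from h import *
b=cam('scene','s4.png');s=robot.sense();c=np.array([.578,-.0065]);d=s['position'][:2]-c
print(s['wrist_force'],np.hypot(*d),np.degrees(np.arctan2(d[1],d[0]))%360)
h=cv2.cvtColor(b['pixels'],cv2.COLOR_RGB2HSV)
m=((h[...,0]>45)&(h[...,0]<80)&(h[...,1]>80)).astype(np.uint8);m[:150]=0;m[280:]=0;m[:,:220]=0;m[:,350:]=0
n,l,st,cn=cv2.connectedComponentsWithStats(m)
for i in range(1,n):
    if st[i,4]>8:
        q=plane(b,*cn[i],.122);print(st[i],cn[i],q,np.degrees(np.arctan2(q[1]-c[1],q[0]-c[0]))%360,np.hypot(*(q[:2]-c)))
cv2.imwrite('pics/c4.png',cv2.resize(cv2.imread('pics/s4.png')[130:280,200:380],None,fx=3,fy=3,interpolation=2))
E
```

```text
[-0.03170352 -0.39115132 -0.80484914] 0.11004676116985611 140.534693752697
```

View pics/c4.png

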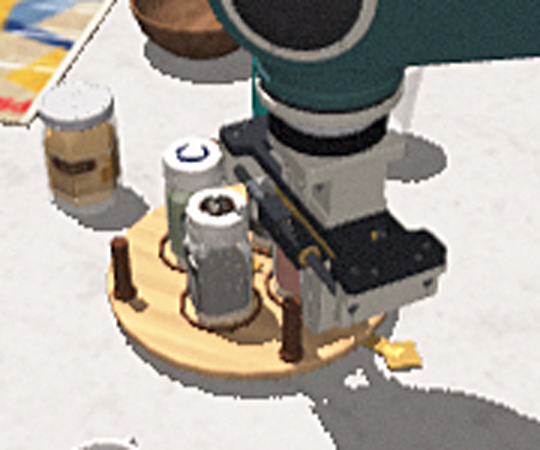

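The pushed peg stands at about 133° and the goal is about 126°. I'll push 6° more, back off, rise and look.

Call:
{"op": "carry_out", "data": {"plan": [[2.6,2.8,0,-0.035],[2.6,2.8,0,-0.035],[2.6,2.9,0,-0.035],[0,0,0,0],[-3,-3,0,0],[-6,-6,0,0],[0,0,20,0],[0,0,40,0],[0,0,40,0],[0,0,40,0],[-20,-30,20,0],[-20,-50,0,0],[-10,-50,0,0],[-10,-50,0,0],[-10,-50,0,0],[0,-50,0,0],[0,-50,0,0],[0,-50,0,0],[0,-20,0,0],[0,0,0,0]]}}

```text
t: 12.25
position: [0.4217, -0.3373, 0.2193]
tcp_rot: [-0.0, 0.923, 0.385, 0.0]
wrist_force: [0.2, -0.1, -0.5]
finger_gap: 0.005
grasp_force: 0.0
```

```bash
python3 - <<'E'
from h import *
a=cam('top','t5.png');b=cam('scene');c=np.array([.578,-.0065])
for nm,x,z,(v0,v1,u0,u1) in [('top',a,.122,(165,255,240,335)),('scene',b,.122,(150,280,220,350))]:
    h=cv2.cvtColor(x['pixels'],cv2.COLOR_RGB2HSV)
    m=((h[...,0]>45)&(h[...,0]<80)&(h[...,1]>70)).astype(np.uint8);k=np.zeros_like(m);k[v0:v1,u0:u1]=1
    n,l,st,cn=cv2.connectedComponentsWithStats(m*k)
    for i in range(1,n):
        if st[i,4]>6:
            q=plane(x,*cn[i],z);print(nm,st[i],q,np.degrees(np.arctan2(q[1]-c[1],q[0]-c[0]))%360,np.hypot(*(q[:2]-c)))
h=cv2.cvtColor(b['pixels'],cv2.COLOR_RGB2HSV)
m=((h[...,0]>15)&(h[...,0]<28)&(h[...,1]>140)&(h[...,2]>120)); p=np.argwhere(m)
W=np.array([plane(b,u,v,.007)[:2] for v,u in p])-c;r=np.hypot(*W.T);k=(r>.125)&(r<.17);W=W[k];an=np.degrees(np.arctan2(W[:,1],W[:,0]))%360;k=(an>150)&(an<190);an=an[k]
if len(an):print('arrow scene',len(an),an.mean(),an.min(),an.max(),np.hypot(*W[k].T).max())
A=cv2.imread('pics/t5.png')[155:275,230:345]
cv2.imwrite('pics/c5.png',cv2.resize(A,None,fx=4,fy=4,interpolation=2))
E
```

```text
top [282 221   8   9  49] [ 0.53453661 -0.00102473  0.122     ] 172.82002679115774 0.04380690821381938
scene [296 191  12   6  45] [ 0.53365224 -0.00204967  0.122     ] 174.2695056358635 0.04457049974451876
scene [303 224   5   5  14] [0.48383137 0.09581945 0.122     ] 132.62458703288763 0.1390575459132658
arrow scene 69 169.58175578415535 163.32042498711868 176.4805873608221 0.1527185534325779
```

View pics/c5.png

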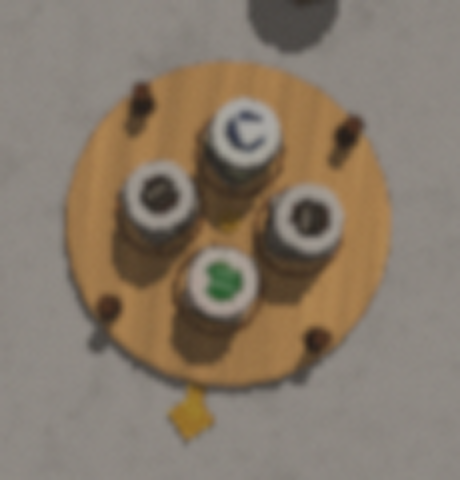

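The pegs stand at about 126° and 216°, so the red jar's place is at about 171°, against about 170° for the arrow. The lid at crop pixel (222,281) is about 6 mm from the front place, which is mostly play in the collar. The arm is clear, so I'm handing in.

```bash
python3 -c "
from station import robot
print(robot.finish_job())"
```

```text
the job is handed in; nothing more can be done
None
```

I turned the turntable about 146° clockwise by pushing one peg. The red jar now stands in line with the brass arrow, measured about 6 mm from the front place (limit 12 mm), and the job is handed in; the hand-in gave no verdict.

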